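Draw down the cover plate with four crank nuts in cross order

TASK

The cover plate of the grey housing sits loose on its gasket: tighten its four crank nuts clockwise, each about a half turn in one go until it comes up solid against its stop, in cross order - any one first, then the one diagonally opposite, then the remaining two - so that the plate seats evenly. Feel for each stop and do not force a nut beyond it, or its tab washer is dragged round and spoilt. Leave the handles released and everything else on the bench where it is.

Things in the scene. Friction and masses are not known exactly. Their poses are not given: they have to be found in the camera images.
- housing: grey cast housing fixed to the bench, 200 x 200 x 40 mm, with a rubber gasket round its top; origin under its centre, z up. The four nut axes stand at x = +-65 mm, y = +-65 mm in its frame
- plate: square aluminium cover plate 184 x 184 x 6 mm lying on the springy gasket inside a low lip, held down by the four nuts; origin under its centre. Fully seated its underside is 44 mm above the housing's underside; it starts about 2 to 3 mm higher
- nut0: steel crank nut at the +x +y corner of the housing (nut2 is diagonally opposite); origin on its turning axis at its foot, x along its crank arm, z up. It tightens clockwise seen from above, sinking 0.8 mm per rad, and starts 2.5 to 3.5 rad short of a solid stop, at an unmarked angle of its own; there its origin is 50 mm above the housing's underside. Friction holds it where it is left
- grip0 (a point): nut0's handle: upright round black grip 14 mm thick, 35 mm tall, spinning freely on its post, 38 mm from the nut's turning axis; its top is 52 mm, the arm's top 16 mm above the nut's origin. This point is on its axis 12 mm below its top; x outwards along the arm. It takes 1 to 3 N to swing round (on the side away from the plate's middle), rising steeply at the stop
- tab0 (a point): locking tab of the washer under nut0: point 25 mm from the nut's axis, 54 mm above the housing's underside. The nut's stop is on this washer, which friction holds until some 14 N is pushed at the handle against the stop; then it is dragged round, which spoils it. The tab's direction does not tell where the stop is
- nut1: steel crank nut at the -x +y corner of the housing (nut3 is diagonally opposite); origin on its turning axis at its foot, x along its crank arm, z up. It tightens clockwise seen from above, sinking 0.8 mm per rad, and starts 2.5 to 3.5 rad short of a solid stop, at an unmarked angle of its own; there its origin is 50 mm above the housing's underside. Friction holds it where it is left
- grip1 (a point): nut1's handle: upright round black grip 14 mm thick, 35 mm tall, spinning freely on its post, 38 mm from the nut's turning axis; its top is 52 mm, the arm's top 16 mm above the nut's origin. This point is on its axis 12 mm below its top; x outwards along the arm. It takes 1 to 3 N to swing round (on the side away from the plate's middle), rising steeply at the stop
- tab1 (a point): locking tab of the washer under nut1: point 25 mm from the nut's axis, 54 mm above the housing's underside. The nut's stop is on this washer, which friction holds until some 14 N is pushed at the handle against the stop; then it is dragged round, which spoils it. The tab's direction does not tell where the stop is
- nut2: steel crank nut at the -x -y corner of the housing (nut0 is diagonally opposite); origin on its turning axis at its foot, x along its crank arm, z up. It tightens clockwise seen from above, sinking 0.8 mm per rad, and starts 2.5 to 3.5 rad short of a solid stop, at an unmarked angle of its own; there its origin is 50 mm above the housing's underside. Friction holds it where it is left
- grip2 (a point): nut2's handle: upright round black grip 14 mm thick, 35 mm tall, spinning freely on its post, 38 mm from the nut's turning axis; its top is 52 mm, the arm's top 16 mm above the nut's origin. This point is on its axis 12 mm below its top; x outwards along the arm. It takes 1 to 3 N to swing round (on the side away from the plate's middle), rising steeply at the stop
- tab2 (a point): locking tab of the washer under nut2: point 25 mm from the nut's axis, 54 mm above the housing's underside. The nut's stop is on this washer, which friction holds until some 14 N is pushed at the handle against the stop; then it is dragged round, which spoils it. The tab's direction does not tell where the stop is
- nut3: steel crank nut at the +x -y corner of the housing (nut1 is diagonally opposite); origin on its turning axis at its foot, x along its crank arm, z up. It tightens clockwise seen from above, sinking 0.8 mm per rad, and starts 2.5 to 3.5 rad short of a solid stop, at an unmarked angle of its own; there its origin is 50 mm above the housing's underside. Friction holds it where it is left
- grip3 (a point): nut3's handle: upright round black grip 14 mm thick, 35 mm tall, spinning freely on its post, 38 mm from the nut's turning axis; its top is 52 mm, the arm's top 16 mm above the nut's origin. This point is on its axis 12 mm below its top; x outwards along the arm. It takes 1 to 3 N to swing round (on the side away from the plate's middle), rising steeply at the stop
- tab3 (a point): locking tab of the washer under nut3: point 25 mm from the nut's axis, 54 mm above the housing's underside. The nut's stop is on this washer, which friction holds until some 14 N is pushed at the handle against the stop; then it is dragged round, which spoils it. The tab's direction does not tell where the stop is
- canister: chrome screw-top canister, 72 mm across, 96 mm tall; origin under its centre (bystander)
- radio_knob: beige plastic radio knob, 40 mm across, 20 mm tall, lying on the middle of the cover plate; origin under its centre (bystander)
- pencil_tray: wooden pencil tray 80 x 210 x 22 mm (x, y, z); origin under its centre (bystander)
- plumb_bob: brass plumb bob standing point up on its flat end, 34 mm across, 62 mm tall; origin under its centre (bystander)
- brown_bottle: brown glass bottle, 60 mm across, 130 mm tall; origin under its centre (bystander)
- strip_holder: flat white flight-strip holder 28 x 200 x 8 mm (x, y, z); origin under its centre (bystander)
- mug: white mug, 80 mm across, 90 mm tall, handle towards its +y; origin under its centre (bystander)

How it is judged (in metres and radians):
On the way, in this order (a step that is already met when the one before it is completed fails the run):
1. the first nut is tightened to its stop while the other three are still loose (((z of nut0 in the frame of housing below 0.0501 m and z of each of nut1, nut2, nut3 in the frame of housing above 0.0508 m) or (z of nut1 in the frame of housing below 0.0501 m and z of each of nut0, nut2, nut3 in the frame of housing above 0.0508 m) or (z of nut2 in the frame of housing below 0.0501 m and z of each of nut0, nut1, nut3 in the frame of housing above 0.0508 m) or (z of nut3 in the frame of housing below 0.0501 m and z of each of nut0, nut1, nut2 in the frame of housing above 0.0508 m))), for 0.1 s.
2. the nut diagonally opposite is tightened to its stop while the other two are still loose (((z of each of nut0, nut2 in the frame of housing below 0.0501 m and z of each of nut1, nut3 in the frame of housing above 0.0508 m) or (z of each of nut1, nut3 in the frame of housing below 0.0501 m and z of each of nut0, nut2 in the frame of housing above 0.0508 m))), for 0.1 s.
3. a third nut is tightened to its stop ((z of each of nut1, nut2, nut3 in the frame of housing below 0.0501 m or z of each of nut0, nut2, nut3 in the frame of housing below 0.0501 m or z of each of nut0, nut1, nut3 in the frame of housing below 0.0501 m or z of each of nut0, nut1, nut2 in the frame of housing below 0.0501 m)), for 0.1 s.
At the end, for the whole second after the job is handed in: All four nuts are within 0.1 mm of their seated height (about 7 degrees short of the stop at most) and still; the plate lies level within 0.005 rad and within 0.5 mm of fully seated; every bystander is within 30 mm of where it stood (z of each of nut0, nut1, nut2, nut3 in the frame of housing below 0.0501 m and z of plate in the frame of housing below 0.0445 m and angle between plate's own z axis and vertical below 0.005 rad and angular speed of each of nut0, nut1, nut2, nut3 below 0.1 rad/s and distance of each of canister, radio_knob, pencil_tray, plumb_bob, brown_bottle, strip_holder, mug from where it was at the start of the episode below 0.03 m); the robot touches nothing.
It fails at once if a nut is forced past its stop, dragging its tab washer round (its tab moves more than 2 mm) (distance of any of tab0, tab1, tab2, tab3 from where it was at the start of the episode above 0.002 m).
It fails at once if a bystander is disturbed (moved more than 30 mm) (distance of any of canister, radio_knob, pencil_tray, plumb_bob, brown_bottle, strip_holder, mug from where it was at the start of the episode above 0.03 m).
It also fails if it takes over 72 s, if anything falls off the work surface, if the arm or the gripper's body presses on something with over 40 N, if the wrist force passes 120 N, or if a joint passes its speed limit or range.

ROBOT

A 7-joint arm with a two-finger parallel gripper is mounted at the origin on the work surface. World frame = base frame: x ahead of the robot, y to its left, z up, the work surface at z = 0. Lengths are in mm, angles in rad, forces in N, time in s.
With the tool pointing down it reaches from about 400 to 900 mm from the base axis. Payload 5.5 kg.
Tool frame: the origin (TCP) lies on the centre line of the jaws, within the pads' length; the fingertips stand 14 mm ahead of it and the grasp point (between the pads) lies 5 mm behind it; z points along the fingers, y is the line along which they close (so a half turn about z gives the same grasp; the last joint's range is limited). The gripper opens to 92 mm and grips with 3 to 60 N. Pads are 19 mm wide; open, the fingers measure 130 mm over their backs; the gripper's body (75 mm by 190 mm) begins 47 mm behind the grasp point.
Start: joints at [-0.967, 0.501, -0.427, 1.55, 0.221, 1.138, -0.21], TCP at [217.22, 612.63, 240.729] pointing down, gripper open.
Joint ranges: [-2.88, 2.88], [-0.31, 2.03], [-1.54, 1.56], [0.2, 2.42], [-1.41, 4.55], [0.19, 2.02], [-2.57, 2.57]. Speed limits (rad/s): [2.57, 2.57, 3.14, 3.14, 3.14, 3.14, 3.14].

INTERFACE

Orientations are given as a unit quaternion [x, y, z, w].
In Python, from plant import * gives the robot as it stands. The module is installed in compiled form; this text tells all that it offers.
- The arm moves only by the tool servo_tool, never from a script. Its argument "plan" is text: rows parted by semicolons, each of 5 numbers parted by spaces: the shift along the tool's x, y, z in m, then the turn about the tool's z in degrees, then the closure, from 0 (fully open) to 1 (shut). A call has 1 to 5 rows; each row is the pose to reach, as a shift and turn from the pose commanded when the call began, along the tool's axes at that moment; what a row does not reach only later rows make up. A row lasts 1/10 s, in which the tool goes at most 50 mm and 8.59 degrees, less where a joint would pass 70% of its speed; a pose out of reach is approached as far as the arm can. A call with a gripper value outside its range is refused whole. The fingers move at their own pace and stop on an object; "grip_force" is the grip in N (left out, the last holds). Time passes only in rows, so rows that repeat a pose let the fingers close. It gives the time, the measured TCP pose, the force, the opening and the grip force at its end, in the units of the state.
- state(): the state, without advancing time (a new reading comes with each control period).
- grab_frame(name): name is "scene" or "top"; returns a dict with "frame" (384x512x3 uint8, red, green, blue), "fx", "fy", "cx", "cy" (pixels), "k1" (the pictures are not rectified: a ray, as slopes to the right and down, at radius r is drawn at 1 + k1 r^2 times it, then the intrinsics apply), "R" (3x3) and "t" (3): a world point X has camera coordinates R X + t. Camera axes: x right, y down, z forward; pixel columns grow to the right and rows downward; lengths in mm; the calibration is good to about 2 mm. A picture is of the moment at which its call begins. There is no depth.
- hand_in(): hands the job in; it is judged then, once.
The state is a dict: "time": time; "joint_pos": joint angles; "joint_vel": joint speeds; "joint_torque": joint torques, N m; "tcp_pos": TCP position; "ee_rot": TCP orientation; "force": force on the tool from outside, world axes, zero at the start; "wrist_torque": the same for the moment, N m; "gripper_width": opening from 0.0 (shut) to 1.0 (fully open); "finger_force": force on a finger pad.
Only numpy, scipy, OpenCV 4.12 (cv2) and the standard library are available. Lean on these libraries where they do the work, as an engineer would, in place of code of your own. Each camera call takes 0.05 s, during which the arm holds its last target. There are 200 camera calls.

## Working session

There is one attempt and no reset: what is moved stays moved. The work goes in short steps, Python scripts to look and compute and a tool call to move; the robot and the scene stay as the last step left them, time stands still between calls to the robot, and variables do not carry over. Pictures are saved under pics/ and viewed, at most 10 in all, crops included, and the job is handed in when it is done.

Besides the shell and the picture viewer there is one more tool, called after "Call:" by a JSON object that holds its "method" and its "body". servo_tool: Moves the arm, as the interface text tells. Its arguments: {"type":"object","properties":{"plan":{"type":"string"},"grip_force":{"type":"number"}},"required":["plan"]}

```bash
mkdir -p pics; python3 - <<'E'
from plant import *
import cv2
s=state();print(s)
for n in("scene","top"):
    f=grab_frame(n);cv2.imwrite(f"pics/{n}0.png",cv2.resize(f["frame"][:,:,::-1],(800,600),interpolation=cv2.INTER_CUBIC))
    print(n,{k:v for k,v in f.items() if k!="frame"})
E
```

```text
{'time': 0.0, 'joint_pos': array([-0.96681711,  0.50180714, -0.42677257,  1.55143316,  0.22082247,
        1.1383087 , -0.21032132]), 'joint_vel': array([-0.00091861, -0.00023908,  0.00027614, -0.00037063, -0.0008821 ,
       -0.00031002,  0.00012616]), 'joint_torque': array([ 8.98349736e-04, -5.66602492e+01, -5.81602961e+00, -2.79111654e+01,
       -6.87222462e-02,  3.08780232e-02,  1.66005652e-04]), 'tcp_pos': array([217.08404939, 611.97393135, 239.70922564]), 'ee_rot': array([ 1.69554785e-01,  9.85520306e-01, -9.32987461e-04, -1.74213759e-04]), 'force': array([-0.94420823, -0.55695802,  0.02525786]), 'wrist_torque': array([-0.00172614,  0.04741975, -0.00484585]), 'finger_force': 0.0, 'gripper_width': 0.9971064206612246}
scene {'fx': 366.4699900984754, 'fy': 366.4699900984754, 'cx': 250.964554848737, 'cy': 192.3659781081919, 'k1': -0.08466077897441183, 'R': array([[ 0.78953821,  0.61368608,  0.0043361 ],
       [ 0.33172168, -0.42081104, -0.8443215 ],
       [-0.51632367,  0.66806247, -0.53581938]]), 't': array([-396.1019245 , -106.02741003, 1324.84174984])}
top {'fx': 394.98459018612874, 'fy': 394.98459018612874, 'cx': 257.96018648278755, 'cy': 194.30962481567613, 'k1': -0.05048756934225315, 'R': array([[ 0.02006561, -0.99969628,  0.01430779],
       [-0.99810991, -0.02086108, -0.057805  ],
       [ 0.05808592, -0.01312086, -0.99822536]]), 't': array([ -41.25758899,  519.56861138, 1407.81809689])}
```

View pics/top0.png

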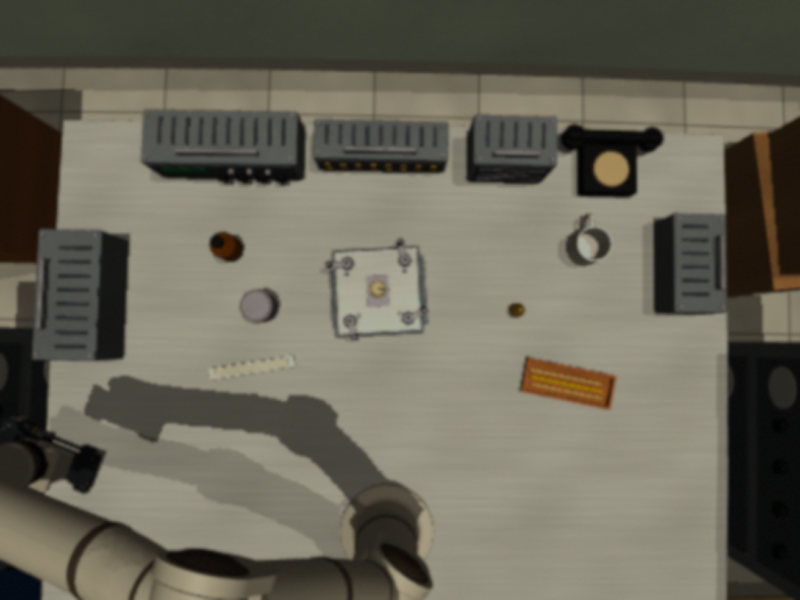

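View pics/scene0.png

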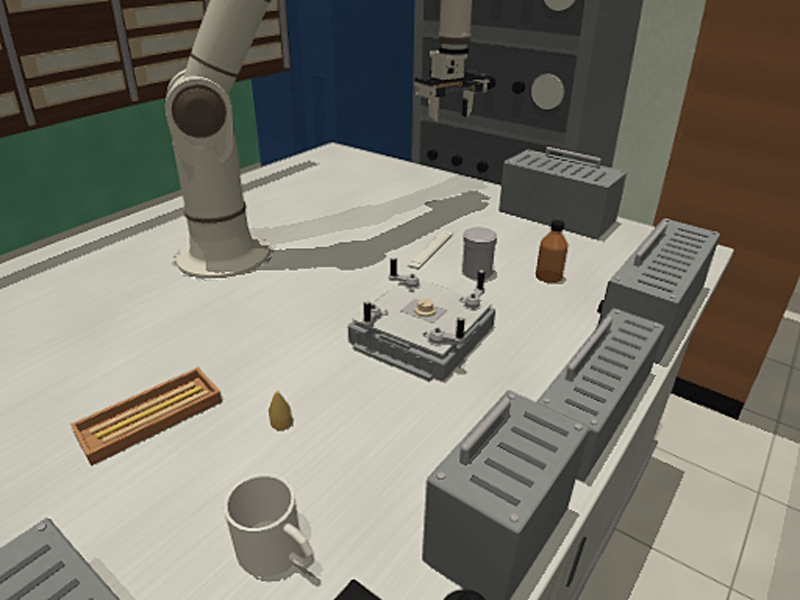

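The top view shows the housing at about (378,290), with nuts near (347,263), (405,258), (409,318) and (351,322), each with its handle pointing outwards. I'll enlarge this area next.

```bash
python3 - <<'E'
import cv2
from plant import *
f=grab_frame("top")["frame"][:,:,::-1];g=grab_frame("scene")["frame"][:,:,::-1]
cv2.imwrite("pics/topc.png",cv2.resize(f[146:221,198:288],None,fx=8,fy=8,interpolation=cv2.INTER_CUBIC))
cv2.imwrite("pics/scenec.png",cv2.resize(g[158:248,215:325],None,fx=6.6,fy=6.6,interpolation=cv2.INTER_CUBIC))
E
```

```text
(no output)
```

View pics/topc.png

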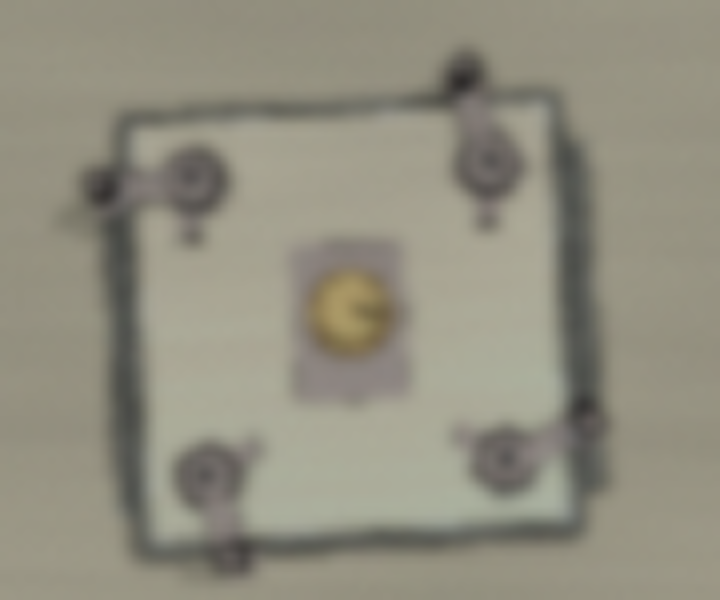

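View pics/scenec.png

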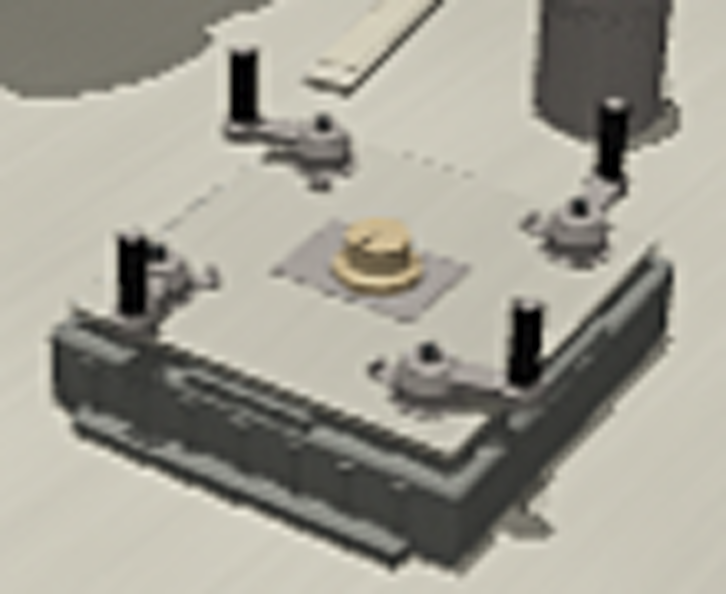

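Top crop: nut hubs at (195,180), (489,162), (508,460) and (209,475), with grip tops at (103,188), (463,75), (585,415) and (232,555). Scene crop: grip tops at (243,55), (615,103), (527,305) and (133,238), with studs at (322,123), (578,207), (430,352) and (152,253).

```bash
cat > fit.py <<'E'
from plant import *
import numpy as np
from scipy.optimize import least_squares
T,S=grab_frame("top"),grab_frame("scene")
def proj(f,X):
    c=X@f["R"].T+f["t"];u=c[:,:2]/c[:,2:];u=u*(1+f["k1"]*(u**2).sum(1,keepdims=True))
    return u*[f["fx"],f["fy"]]+[f["cx"],f["cy"]]
# order A (far left in top), B (far right), C (near right), D (near left)
th=np.array([[195,180],[489,162],[508,460],[209,475]])/8+[198,146]-.44
tg=np.array([[103,188],[463,75],[585,415],[232,555]])/8+[198,146]-.44
# in scene: A front? world +x is up in top
sg_all=np.array([[243,55],[615,103],[527,305],[133,238]])/6.6+[215,158]-.42
sh_all=np.array([[322,123],[578,207],[430,352],[152,253]])/6.6+[215,158]-.42
perm=[1,2,3,0] # A=right, B=front, C=left, D=far-left
sg,sh=sg_all[perm],sh_all[perm]
def model(p):
    x,y,w=p[:3];a=p[3:7];R=np.array([[np.cos(w),-np.sin(w)],[np.sin(w),np.cos(w)]])
    ax=np.array([[65,65],[65,-65],[-65,-65],[-65,65]])@R.T+[x,y]
    gx=ax+38*np.c_[np.cos(a),np.sin(a)]
    return ax,gx
z3=lambda q,z:np.c_[q,np.full(4,z)]
def res(p):
    ax,gx=model(p);hz=p[7]
    return np.concatenate([(proj(T,z3(ax,hz))-th).ravel(),(proj(S,z3(ax,hz))-sh).ravel(),
     (proj(T,z3(gx,104.4))-tg).ravel(),(proj(S,z3(gx,104.4))-sg).ravel()])
r=least_squares(res,[550,0,0,1.57,.3,-1.3,-2.9,75])
ax,gx=model(r.x)
print(r.x[:3],np.degrees(r.x[3:7]),r.x[7]);print(np.round(r.fun.reshape(4,4,2),1).tolist())
print(np.c_[ax,gx])
np.savez("fit.npz",ax=ax,gx=gx,a=r.x[3:7])
E
python3 fit.py
```

```text
[5.47221534e+02 2.93038949e+01 7.09603216e-02] [ 102.50023757   22.23629747  -61.66627121 -157.428188  ] 74.87049270595513
[[[-0.6, -0.6], [0.2, -0.2], [-0.3, -0.0], [-0.6, -0.0]], [[-0.2, 0.1], [-0.8, 0.2], [0.3, -0.2], [-0.3, -0.0]], [[-0.8, -0.6], [-0.5, -0.9], [0.3, 0.1], [-0.0, 0.2]], [[-0.8, 0.9], [-0.2, 0.1], [0.2, 0.4], [-0.5, -0.0]]]
[[607.44940218  98.7488651  599.22454302 135.84807927]
 [616.66650419 -30.92397335 651.84048345 -16.54373748]
 [486.99366575 -40.14107536 505.02871066 -73.58860375]
 [477.77656374  89.53176309 442.68739533  74.945802  ]]
```

```bash
cat > h.py <<'E'
from plant import *
import numpy as np,sys
s=state();q=s["ee_rot"];p=s["tcp_pos"]
phi=2*np.arctan2(q[1],q[0])
X=np.array([np.cos(phi),np.sin(phi)]);Y=np.array([np.sin(phi),-np.cos(phi)])
F=np.load("fit.npz")
def show(): print("t",round(s["time"],2),"p",p.round(1),"phi",round(np.degrees(phi),1),"F",s["force"].round(1),"w",round(s["gripper_width"],3),"ff",round(s["finger_force"],1),"j7",round(s["joint_pos"][6],2))
def to(x,y,z,ph=None):
    d=np.array([x,y])-p[:2];t=0 if ph is None else (np.degrees(phi)-ph+180)%360-180
    print("tool shift mm",round(d@X,1),round(d@Y,1),round(p[2]-z,1),"turn",round(t,1))
def arc(i,steps,c=None,z=None):  # further clockwise degrees from current angle
    c=F["ax"][i] if c is None else np.array(c)
    v=p[:2]-c;a=np.arctan2(v[1],v[0]);r=np.hypot(*v);print("ang",np.degrees(a).round(1),"r",r.round(1))
    for k in steps:
        b=a-np.radians(k);d=c+38*np.array([np.cos(b),np.sin(b)])-p[:2]
        print(k,"%.4f %.4f %.4f"%(d@X/1e3,d@Y/1e3,.8*np.radians(k)/1e3))
def rad(i): # force tangential (clockwise push resistance) at handle
    v=p[:2]-F["ax"][i];a=np.arctan2(v[1],v[0]);f=s["force"][:2];print("Ft",round(f@[-np.sin(a),np.cos(a)],1),"Fr",round(f@[np.cos(a),np.sin(a)],1))
show()
exec(sys.argv[1])
E
python3 h.py "to(599,136,180,206)"
```

```text
t 0.3 p [217.2 612.4 240.3] phi 160.5 F [-0.3 -0.6  0. ] w 1.0 ff 0.0 j7 -0.21
tool shift mm -519.1 -321.4 60.3 turn -45.5
```

Call:
{"method": "servo_tool", "body": {"plan": "-0.036 -0.022 0 -8 0.5; -0.072 -0.045 0.005 -16 0.5; -0.11 -0.068 0.01 -24 0.5; -0.148 -0.092 0.015 -32 0.5; -0.186 -0.115 0.02 -40 0.5", "grip_force": 8}}

```text
time: 0.8
tcp_pos: [355.0, 440.5, 220.6]
ee_rot: [-0.181, 0.984, -0.0, 0.0]
force: [1.0, -0.4, 0.4]
gripper_width: 0.612
finger_force: 0.0
```

```bash
python3 h.py "to(599,136,150,206)"
```

```text
t 0.8 p [355.  440.5 220.6] phi 200.8 F [ 1.  -0.4  0.4] w 0.612 ff 0.0 j7 0.8
tool shift mm -119.8 -371.4 70.6 turn -5.2
```

Call:
{"method": "servo_tool", "body": {"plan": "-0.015 -0.047 0.006 -5 0.5; -0.03 -0.094 0.012 -5 0.5; -0.045 -0.14 0.018 -5 0.5; -0.06 -0.186 0.024 -5 0.5; -0.075 -0.232 0.03 -5 0.5"}}

```text
time: 1.3
tcp_pos: [506.6, 249.2, 190.8]
ee_rot: [-0.22, 0.975, 0.0, 0.0]
force: [-0.2, 0.4, -0.1]
gripper_width: 0.498
finger_force: 0.0
```

```bash
python3 h.py "to(599,136,150,206)"
```

```text
t 1.3 p [506.6 249.2 190.8] phi 205.5 F [-0.2  0.4 -0.1] w 0.498 ff 0.0 j7 1.32
tool shift mm -34.7 -142.0 40.8 turn -0.5
```

Call:
{"method": "servo_tool", "body": {"plan": "-0.012 -0.046 0.01 0 0.5; -0.024 -0.092 0.02 0 0.5; -0.034 -0.13 0.035 0 0.5; -0.0345 -0.142 0.041 0 0.5; -0.0345 -0.142 0.041 0 0.5"}}

```text
time: 1.8
tcp_pos: [597.8, 134.5, 148.2]
ee_rot: [-0.218, 0.976, -0.0, -0.001]
force: [-0.5, 1.1, 0.2]
gripper_width: 0.501
finger_force: 0.0
```

```bash
python3 h.py "to(599,136,90,206)
import cv2
for n,(r0,r1,c0,c1) in dict(scene=(138,248,215,325),top=(146,221,198,288)).items():
    f=grab_frame(n)['frame'][r0:r1,c0:c1,::-1];cv2.imwrite('pics/a_'+n+'.png',cv2.resize(f,None,fx=5.4,fy=5.4,interpolation=cv2.INTER_CUBIC))"
```

```text
t 1.8 p [597.8 134.5 148.2] phi 205.2 F [-0.5  1.1  0.2] w 0.501 ff 0.0 j7 1.55
tool shift mm -1.7 0.9 58.2 turn -0.8
```

View pics/a_scene.png

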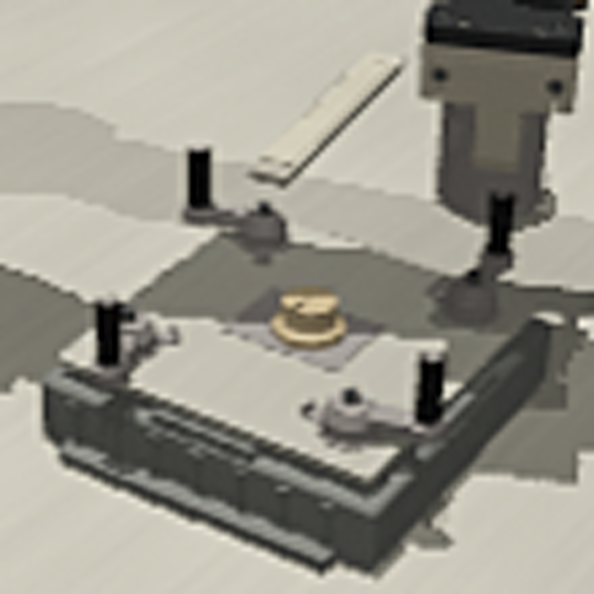

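The gripper fingers at (495,150) are right above grip A, whose top is at (500,195). I'll descend and close.

Call:
{"method": "servo_tool", "body": {"plan": "-0.0015 0.001 0.03 0 0.5; -0.0015 0.001 0.05 0 0.5; -0.0015 0.001 0.058 0 0.5; -0.0015 0.001 0.058 0 0.9; -0.0015 0.001 0.058 0 1", "grip_force": 10}}

```text
time: 2.4
tcp_pos: [598.9, 140.7, 92.9]
ee_rot: [-0.221, 0.975, 0.0, 0.001]
force: [0.8, -0.0, -0.3]
gripper_width: 0.376
finger_force: 0.0
```

Call:
{"method": "servo_tool", "body": {"plan": "0 0 0 0 1; 0 0 0 0 1; 0 0 0 0 1"}}

```text
time: 2.7
tcp_pos: [599.9, 137.9, 92.7]
ee_rot: [-0.22, 0.976, -0.001, 0.001]
force: [-1.4, -1.1, 3.3]
gripper_width: 0.154
finger_force: 10.0
```

```bash
python3 h.py "rad(0);arc(0,[8,20,32,44,56])"
```

```text
t 2.7 p [599.9 137.9  92.7] phi 205.4 F [-1.4 -1.1  3.3] w 0.154 ff 10.0 j7 1.51
Ft 1.5 Fr -0.9
ang 100.9 r 39.9
8 -0.0046 -0.0035 0.0001
20 -0.0115 -0.0073 0.0003
32 -0.0176 -0.0125 0.0004
44 -0.0224 -0.0188 0.0006
56 -0.0258 -0.0259 0.0008
```

Call:
{"method": "servo_tool", "body": {"plan": "-0.0046 -0.0030 0.0001 0 1; -0.0115 -0.0073 0.0003 0 1; -0.0176 -0.0125 0.0004 0 1; -0.0224 -0.0188 0.0006 0 1; -0.0258 -0.0259 0.0008 0 1"}}

```text
time: 3.2
tcp_pos: [633.4, 128.5, 91.9]
ee_rot: [-0.221, 0.975, 0.001, 0.0]
force: [-2.6, 0.9, 5.8]
gripper_width: 0.15
finger_force: 10.0
```

```bash
python3 h.py "rad(0);arc(0,[12,24,36,48,60])"
```

```text
t 3.2 p [633.4 128.5  91.9] phi 205.5 F [-2.6  0.9  5.8] w 0.15 ff 10.0 j7 1.55
Ft 2.5 Fr -1.0
ang 48.9 r 39.5
12 -0.0010 -0.0082 0.0002
24 -0.0018 -0.0161 0.0003
36 -0.0008 -0.0240 0.0005
48 0.0017 -0.0315 0.0007
60 0.0057 -0.0383 0.0008
```

Call:
{"method": "servo_tool", "body": {"plan": "-0.0010 -0.0082 0 0 1; -0.0018 -0.0161 0 0 1; -0.0008 -0.0240 0 0 1; 0.0017 -0.0315 0.0002 0 1; 0.0057 -0.0383 0.0004 0 1"}}

```text
time: 3.7
tcp_pos: [644.3, 89.6, 90.8]
ee_rot: [-0.22, 0.975, 0.0, -0.0]
force: [-2.8, 3.4, 7.3]
gripper_width: 0.146
finger_force: 10.0
```

```bash
python3 h.py "rad(0);arc(0,[6,12,18,24,30])"
```

```text
t 3.7 p [644.3  89.6  90.8] phi 205.5 F [-2.8  3.4  7.3] w 0.146 ff 10.0 j7 1.62
Ft 2.6 Fr -3.5
ang -14.0 r 37.9
6 0.0026 -0.0030 0.0001
12 0.0056 -0.0056 0.0002
18 0.0088 -0.0079 0.0003
24 0.0123 -0.0099 0.0003
30 0.0159 -0.0115 0.0004
```

Call:
{"method": "servo_tool", "body": {"plan": "0.0026 -0.0026 0 0 1; 0.0056 -0.0050 0 0 1; 0.0088 -0.0070 0 0 1; 0.0123 -0.0088 0 0 1"}}

```text
time: 4.1
tcp_pos: [636.9, 76.3, 90.7]
ee_rot: [-0.22, 0.975, 0.0, 0.0]
force: [-0.2, 2.1, 4.5]
gripper_width: 0.144
finger_force: 10.0
```

```bash
python3 h.py "rad(0);arc(0,[3,6,9,12,15])"
```

```text
t 4.1 p [636.9  76.3  90.7] phi 205.5 F [-0.2  2.1  4.5] w 0.144 ff 10.0 j7 1.63
Ft 1.6 Fr -1.4
ang -37.3 r 37.1
3 0.0014 -0.0017 0.0000
6 0.0032 -0.0024 0.0001
9 0.0051 -0.0031 0.0001
12 0.0070 -0.0037 0.0002
15 0.0089 -0.0042 0.0002
```

Call:
{"method": "servo_tool", "body": {"plan": "0.0014 -0.0014 0 0 1; 0.0032 -0.0022 0 0 1; 0.0051 -0.0029 0 0 1; 0.0070 -0.0035 0.0001 0 1", "grip_force": 7}}

```text
time: 4.5
tcp_pos: [631.9, 70.9, 90.4]
ee_rot: [-0.221, 0.975, 0.0, -0.0]
force: [-1.9, 4.8, 5.5]
gripper_width: 0.152
finger_force: 7.0
```

```bash
python3 h.py "rad(0);arc(0,[3,6,9,12,15])"
```

```text
t 4.5 p [631.9  70.9  90.4] phi 205.5 F [-1.9  4.8  5.5] w 0.152 ff 7.0 j7 1.64
Ft 1.7 Fr -4.8
ang -48.6 r 37.1
3 0.0017 -0.0014 0.0000
6 0.0036 -0.0018 0.0001
9 0.0056 -0.0021 0.0001
12 0.0076 -0.0023 0.0002
15 0.0096 -0.0024 0.0002
```

Call:
{"method": "servo_tool", "body": {"plan": "0.0017 -0.0005 0 0 1; 0.0036 -0.0009 0 0 1; 0.0056 -0.0012 0 0 1; 0.0076 -0.0014 0.0001 0 1"}}

```text
time: 4.9
tcp_pos: [627.4, 68.0, 90.6]
ee_rot: [-0.221, 0.975, 0.001, 0.002]
force: [2.8, 7.6, 0.4]
gripper_width: 0.148
finger_force: 7.0
```

```bash
python3 h.py "rad(0);arc(0,[3,6,9,12,15])"
```

```text
t 4.9 p [627.4  68.   90.6] phi 205.5 F [2.8 7.6 0.4] w 0.148 ff 7.0 j7 1.64
Ft 6.5 Fr -4.8
ang -57.0 r 36.6
3 0.0018 -0.0016 0.0000
6 0.0038 -0.0017 0.0001
9 0.0058 -0.0017 0.0001
12 0.0078 -0.0016 0.0002
15 0.0097 -0.0014 0.0002
```

Call:
{"method": "servo_tool", "body": {"plan": "0.001 0 0 0 1; 0.001 0 0 0 1; 0.001 0 0 0 1"}}

```text
time: 5.2
tcp_pos: [626.4, 67.6, 90.6]
ee_rot: [-0.221, 0.975, 0.001, 0.002]
force: [1.8, 7.6, 2.0]
gripper_width: 0.15
finger_force: 7.0
```

```bash
python3 h.py "rad(0);arc(0,[3,6])"
```

```text
t 5.2 p [626.4  67.6  90.6] phi 205.6 F [1.8 7.6 2. ] w 0.15 ff 7.0 j7 1.64
Ft 5.5 Fr -5.6
ang -58.8 r 36.5
3 0.0018 -0.0017 0.0000
6 0.0038 -0.0017 0.0001
```

Call:
{"method": "servo_tool", "body": {"plan": "0 0.002 0 0 1; 0 0.003 0 0 1; 0.001 0.003 0 0 1; 0.002 0.003 0 0 1; 0.002 0.003 0 0 1", "grip_force": 12}}

```text
time: 5.7
tcp_pos: [625.8, 67.7, 90.9]
ee_rot: [-0.22, 0.975, 0.0, 0.004]
force: [8.2, 5.0, -1.2]
gripper_width: 0.15
finger_force: 12.0
```

```bash
python3 h.py "rad(0);arc(0,[3,6])"
```

```text
t 5.7 p [625.8  67.7  90.9] phi 205.5 F [ 8.2  5.  -1.2] w 0.15 ff 12.0 j7 1.64
Ft 9.6 Fr -0.1
ang -59.4 r 36.0
3 0.0018 -0.0021 0.0000
6 0.0038 -0.0021 0.0001
```

Call:
{"method": "servo_tool", "body": {"plan": "0 0 0 0 0.75; -0.001 0 0 0 0.7; -0.001 0 -0.005 0 0.7; -0.001 0 -0.04 0 0.7; -0.001 0 -0.07 0 0.6"}}

```text
time: 6.2
tcp_pos: [622.0, 66.8, 160.4]
ee_rot: [-0.22, 0.975, -0.0, -0.001]
force: [1.3, -0.7, 1.0]
gripper_width: 0.346
finger_force: 0.0
```

```bash
python3 h.py "to(505.5,-74,140,216)
import cv2
for n,(r0,r1,c0,c1) in dict(scene=(138,248,215,325)).items():
    f=grab_frame(n)['frame'][r0:r1,c0:c1,::-1];cv2.imwrite('pics/b_'+n+'.png',cv2.resize(f,None,fx=5.4,fy=5.4,interpolation=cv2.INTER_CUBIC))"
```

```text
t 6.2 p [622.   66.8 160.4] phi 205.4 F [ 1.3 -0.7  1. ] w 0.346 ff 0.0 j7 1.67
tool shift mm 165.7 -77.1 20.4 turn -10.6
```

View pics/b_scene.png

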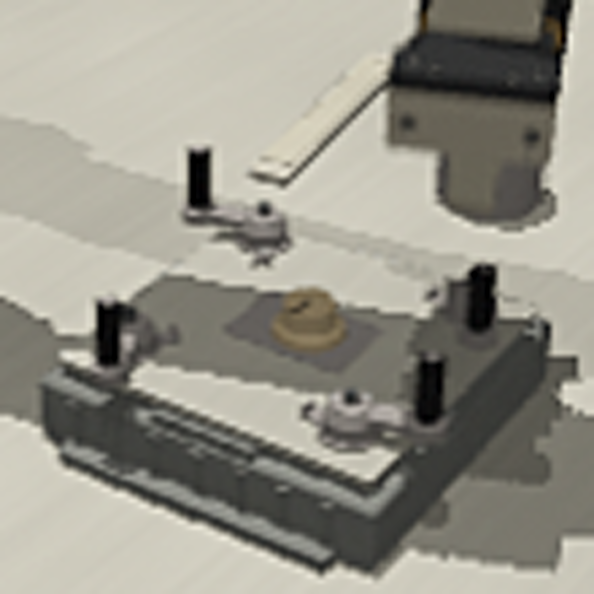

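Handle A is released with its grip top at (485,268), and its tab at (435,293) hasn't moved. Next is the opposite nut, C.

Call:
{"method": "servo_tool", "body": {"plan": "0.04 -0.019 0 -5 0.5; 0.083 -0.039 0 -10.5 0.5; 0.125 -0.058 0 -10.5 0.5; 0.166 -0.077 0.01 -10.5 0.5; 0.166 -0.077 0.014 -10.5 0.5"}}

```text
time: 6.75
tcp_pos: [500.6, -80.3, 145.0]
ee_rot: [-0.304, 0.953, -0.001, -0.004]
force: [0.1, -0.2, -0.1]
gripper_width: 0.502
finger_force: 0.0
```

```bash
python3 h.py "to(505.5,-74,90,216)
from scipy.optimize import brentq,minimize
f=grab_frame('scene')
def e(v):
    a,=v;X=np.array([*(F['ax'][0]+38*np.array([np.cos(a),np.sin(a)])),101]);c=f['R']@X+f['t'];u=c[:2]/c[2];u=u*(1+f['k1']*u@u)
    return np.hypot(*(u*f['fx']+[f['cx'],f['cy']]-[304.5,187.2]))
m=minimize(e,[-1.],method='Nelder-Mead');print(np.degrees(m.x),m.fun)"
```

```text
t 6.75 p [500.6 -80.3 145. ] phi 215.5 F [ 0.1 -0.2 -0.1] w 0.502 ff 0.0 j7 2.1
tool shift mm -7.7 2.3 55.0 turn -0.5
[-51.39274754] 1.1081148393863858
```

Call:
{"method": "servo_tool", "body": {"plan": "0 0 0 0 0.5; 0 0 0 0 0.5"}}

```text
time: 7.0
tcp_pos: [507.2, -72.0, 146.7]
ee_rot: [-0.31, 0.951, 0.0, 0.001]
force: [-0.3, -0.1, -0.1]
gripper_width: 0.503
finger_force: 0.0
```

```bash
python3 h.py "to(505.5,-74,91,216)"
```

```text
t 7.0 p [507.2 -72.  146.7] phi 216.1 F [-0.3 -0.1 -0.1] w 0.503 ff 0.0 j7 2.1
tool shift mm 2.6 -0.6 55.7 turn 0.1
```

Call:
{"method": "servo_tool", "body": {"plan": "0.002 -0.0005 0.03 0 0.5; 0.002 -0.0005 0.05 0 0.5; 0.002 -0.0005 0.055 0 0.6; 0.002 -0.0005 0.055 0 0.9; 0.002 -0.0005 0.055 0 1", "grip_force": 10}}

```text
time: 7.5
tcp_pos: [505.9, -74.0, 92.1]
ee_rot: [-0.309, 0.951, -0.0, 0.001]
force: [0.3, -0.8, 0.7]
gripper_width: 0.289
finger_force: 0.0
```

Call:
{"method": "servo_tool", "body": {"plan": "0 0 0 0 1; 0 0 0 0 1; 0 0 0 0 1"}}

```text
time: 7.8
tcp_pos: [504.5, -73.1, 92.1]
ee_rot: [-0.309, 0.951, 0.001, -0.0]
force: [-3.3, 3.8, 4.3]
gripper_width: 0.147
finger_force: 10.0
```

```bash
python3 h.py "rad(2);arc(2,[8,20,32,44,56])"
```

```text
t 7.8 p [504.5 -73.1  92.1] phi 216.0 F [-3.3  3.8  4.3] w 0.147 ff 10.0 j7 2.06
Ft -1.1 Fr -4.9
ang -62.0 r 37.3
8 0.0053 0.0005 0.0001
20 0.0126 0.0034 0.0003
32 0.0192 0.0079 0.0004
44 0.0247 0.0136 0.0006
56 0.0289 0.0204 0.0008
```

Call:
{"method": "servo_tool", "body": {"plan": "0.0053 0.0008 0 0 1; 0.0126 0.0037 0.0002 0 1; 0.0192 0.0080 0.0003 0 1; 0.0247 0.0136 0.0005 0 1; 0.0289 0.0204 0.0007 0 1"}}

```text
time: 8.3
tcp_pos: [472.1, -72.8, 91.7]
ee_rot: [-0.31, 0.951, 0.0, 0.003]
force: [5.7, 5.9, -5.0]
gripper_width: 0.147
finger_force: 10.0
```

```bash
python3 h.py "rad(2);arc(2,[12,24,36,48,60])"
```

```text
t 8.3 p [472.1 -72.8  91.7] phi 216.1 F [ 5.7  5.9 -5. ] w 0.147 ff 10.0 j7 2.07
Ft 2.7 Fr -7.8
ang -114.5 r 35.9
12 0.0050 0.0063 0.0002
24 0.0065 0.0141 0.0003
36 0.0064 0.0220 0.0005
48 0.0047 0.0298 0.0007
60 0.0014 0.0370 0.0008
```

```bash
sed -i 's/c=None,z=None/c=None,R=38/; s/c+38\*np.array(\[np.cos(b)/c+R*np.array([np.cos(b)/' h.py; python3 h.py "arc(2,[12,24,36,48,60],R=35)"
```

```text
t 8.3 p [472.1 -72.8  91.7] phi 216.1 F [ 5.7  5.9 -5. ] w 0.147 ff 10.0 j7 2.07
ang -114.5 r 35.9
12 0.0021 0.0072 0.0002
24 0.0035 0.0143 0.0003
36 0.0035 0.0217 0.0005
48 0.0019 0.0288 0.0007
60 -0.0012 0.0355 0.0008
```

Call:
{"method": "servo_tool", "body": {"plan": "0.0021 0.0080 0 0 1; 0.0033 0.0150 0 0 1; 0.0033 0.0222 0 0 1; 0.0015 0.0292 0.0002 0 1; -0.0016 0.0358 0.0004 0 1"}}

```text
time: 8.8
tcp_pos: [451.1, -45.7, 91.0]
ee_rot: [-0.308, 0.951, -0.001, 0.001]
force: [4.4, -1.6, -1.7]
gripper_width: 0.149
finger_force: 10.0
```

```bash
python3 h.py "rad(2);arc(2,[6,12,18,24,30],R=35.5)"
```

```text
t 8.8 p [451.1 -45.7  91. ] phi 215.9 F [ 4.4 -1.6 -1.7] w 0.149 ff 10.0 j7 2.0
Ft 2.2 Fr -4.1
ang -171.3 r 36.3
6 -0.0026 0.0028 0.0001
12 -0.0048 0.0058 0.0002
18 -0.0073 0.0086 0.0003
24 -0.0101 0.0111 0.0003
30 -0.0131 0.0132 0.0004
```

Call:
{"method": "servo_tool", "body": {"plan": "-0.0030 0.0028 0 0 1; -0.0054 0.0058 0 0 1; -0.0080 0.0086 0 0 1; -0.0108 0.0111 0.0002 0 1; -0.0138 0.0132 0.0003 0 1"}}

```text
time: 9.3
tcp_pos: [452.3, -26.5, 90.3]
ee_rot: [-0.309, 0.951, -0.0, -0.001]
force: [-3.4, -0.1, 9.2]
gripper_width: 0.148
finger_force: 10.0
```

```bash
python3 h.py "rad(2);arc(2,[3,6,9,12,15],R=35.5)"
```

```text
t 9.3 p [452.3 -26.5  90.3] phi 216.0 F [-3.4 -0.1  9.2] w 0.148 ff 10.0 j7 1.96
Ft 1.4 Fr 3.1
ang 158.5 r 37.3
3 -0.0026 -0.0006 0.0000
6 -0.0042 0.0003 0.0001
9 -0.0059 0.0011 0.0001
12 -0.0076 0.0018 0.0002
15 -0.0094 0.0024 0.0002
```

Call:
{"method": "servo_tool", "body": {"plan": "-0.0016 0.0012 -0.0005 0 1; -0.0032 0.0022 -0.001 0 1; -0.0050 0.0031 -0.001 0 1; -0.0068 0.0038 -0.001 0 1", "grip_force": 9}}

```text
time: 9.7
tcp_pos: [455.6, -19.4, 90.5]
ee_rot: [-0.309, 0.951, 0.0, -0.001]
force: [-2.1, -1.1, -0.5]
gripper_width: 0.15
finger_force: 9.0
```

```bash
python3 h.py "rad(2);arc(2,[3,6,9,12,15],R=38)"
```

```text
t 9.7 p [455.6 -19.4  90.5] phi 216.0 F [-2.1 -1.1 -0.5] w 0.15 ff 9.0 j7 1.94
Ft 2.0 Fr 1.2
ang 146.5 r 37.7
3 -0.0018 0.0010 0.0000
6 -0.0037 0.0015 0.0001
9 -0.0056 0.0020 0.0001
12 -0.0076 0.0023 0.0002
15 -0.0095 0.0026 0.0002
```

Call:
{"method": "servo_tool", "body": {"plan": "-0.0018 0.0010 0 0 1; -0.0037 0.0016 0 0 1; -0.0056 0.0021 0.0001 0 1; -0.0076 0.0024 0.0002 0 1"}}

```text
time: 10.1
tcp_pos: [460.5, -12.6, 90.4]
ee_rot: [-0.309, 0.951, 0.0, -0.001]
force: [-3.0, 0.9, -2.0]
gripper_width: 0.151
finger_force: 9.0
```

```bash
python3 h.py "rad(2);arc(2,[3,6,9,12,15],R=38)"
```

```text
t 10.1 p [460.5 -12.6  90.4] phi 216.0 F [-3.   0.9 -2. ] w 0.151 ff 9.0 j7 1.93
Ft 1.6 Fr 2.7
ang 133.9 r 38.2
3 -0.0020 0.0000 0.0000
6 -0.0040 0.0002 0.0001
9 -0.0060 0.0002 0.0001
12 -0.0080 0.0001 0.0002
15 -0.0099 -0.0001 0.0002
```

Still free at 164° swept.

Call:
{"method": "servo_tool", "body": {"plan": "-0.0020 0.0008 0 0 1; -0.0040 0.0012 0 0 1; -0.0060 0.0014 0.0001 0 1; -0.0080 0.0014 0.0002 0 1"}}

```text
time: 10.5
tcp_pos: [466.8, -7.1, 90.4]
ee_rot: [-0.309, 0.951, 0.0, -0.0]
force: [-1.4, -1.0, -5.8]
gripper_width: 0.149
finger_force: 9.0
```

```bash
python3 h.py "rad(2);arc(2,[3,6,9,12,15],R=38.5)"
```

```text
t 10.5 p [466.8  -7.1  90.4] phi 216.0 F [-1.4 -1.  -5.8] w 0.149 ff 9.0 j7 1.91
Ft 1.7 Fr -0.2
ang 121.5 r 38.7
3 -0.0020 -0.0004 0.0000
6 -0.0040 -0.0007 0.0001
9 -0.0059 -0.0012 0.0001
12 -0.0079 -0.0017 0.0002
15 -0.0098 -0.0023 0.0002
```

Call:
{"method": "servo_tool", "body": {"plan": "-0.0020 -0.0003 0.0003 0 1; -0.0040 -0.0006 0.0006 0 1; -0.0059 -0.0010 0.0008 0 1; -0.0079 -0.0015 0.001 0 1"}}

```text
time: 10.9
tcp_pos: [471.1, -4.1, 89.3]
ee_rot: [-0.309, 0.951, 0.0, -0.003]
force: [-10.2, -1.2, 7.0]
gripper_width: 0.149
finger_force: 9.0
```

```bash
python3 h.py "rad(2);arc(2,[3,6,9,12,15],R=38.5)"
```

```text
t 10.9 p [471.1  -4.1  89.3] phi 216.0 F [-10.2  -1.2   7. ] w 0.149 ff 9.0 j7 1.9
Ft 9.8 Fr 3.0
ang 113.8 r 39.4
3 -0.0018 -0.0014 0.0000
6 -0.0037 -0.0020 0.0001
9 -0.0056 -0.0026 0.0001
12 -0.0075 -0.0034 0.0002
15 -0.0093 -0.0043 0.0002
```

Call:
{"method": "servo_tool", "body": {"plan": "-0.0003 0 -0.0005 0 1; -0.0003 0 -0.0005 0 1; 0 0 0 0 0.75; 0 0 -0.003 0 0.7; 0 0 -0.04 0 0.7"}}

```text
time: 11.4
tcp_pos: [472.6, -3.5, 127.6]
ee_rot: [-0.309, 0.951, 0.001, -0.002]
force: [-0.8, -0.5, -0.5]
gripper_width: 0.294
finger_force: 0.0
```

Call:
{"method": "servo_tool", "body": {"plan": "0 0 -0.03 0 0.6; 0 0 -0.03 8 0.6; 0 0 -0.03 16 0.5; 0 0 -0.03 24 0.5; 0 0 -0.03 32 0.5"}}

```text
time: 11.9
tcp_pos: [475.9, -3.5, 160.8]
ee_rot: [-0.032, 0.999, 0.0, 0.002]
force: [0.7, -0.8, 0.8]
gripper_width: 0.498
finger_force: 0.0
```

```bash
python3 h.py "to(652,-16.5,145,120)"
```

```text
t 11.9 p [475.9  -3.5 160.8] phi 183.7 F [ 0.7 -0.8  0.8] w 0.498 ff 0.0 j7 1.46
tool shift mm -174.9 -24.2 15.8 turn 63.7
```

Call:
{"method": "servo_tool", "body": {"plan": "-0.035 -0.005 0 8.5 0.5; -0.07 -0.01 0 17 0.5; -0.105 -0.015 0 25.5 0.5; -0.14 -0.02 0 34 0.5; -0.175 -0.024 0 42.5 0.5"}}

```text
time: 12.4
tcp_pos: [653.3, -15.5, 160.7]
ee_rot: [0.333, 0.943, 0.001, 0.002]
force: [1.4, 0.1, 1.5]
gripper_width: 0.504
finger_force: 0.0
```

Call:
{"method": "servo_tool", "body": {"plan": "0 0 0 8.5 0.5; 0 0 0 17 0.5; 0 0 0 21 0.5; 0 0 0 21 0.5; 0 0 0 21 0.5"}}

```text
time: 12.9
tcp_pos: [651.2, -15.2, 160.2]
ee_rot: [0.495, 0.869, 0.001, 0.001]
force: [-0.1, -0.1, -0.4]
gripper_width: 0.498
finger_force: 0.0
```

```bash
python3 h.py "to(652,-16.5,91,120)
import cv2
for n,(r0,r1,c0,c1) in dict(scene=(138,248,215,325)).items():
    f=grab_frame(n)['frame'][r0:r1,c0:c1,::-1];cv2.imwrite('pics/c_'+n+'.png',cv2.resize(f,None,fx=5.4,fy=5.4,interpolation=cv2.INTER_CUBIC))"
```

```text
t 12.9 p [651.2 -15.2 160.2] phi 120.6 F [-0.1 -0.1 -0.4] w 0.498 ff 0.0 j7 0.47
tool shift mm -1.5 0.0 69.2 turn 0.6
```

View pics/c_scene.png

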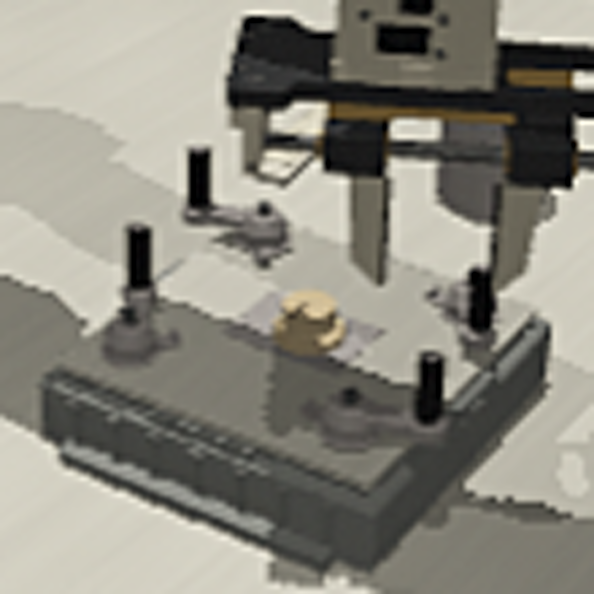

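Handle C now has its grip top at (138,230), pointing towards D. Handle A is at (480,270), and the open gripper is over B, whose grip top is at (430,355).

Call:
{"method": "servo_tool", "body": {"plan": "-0.0015 0 0.03 0 0.5; -0.0015 0 0.06 0 0.5; -0.0015 0 0.069 0 0.6; -0.0015 0 0.069 0 0.9; -0.0015 0 0.069 0 1", "grip_force": 10}}

```text
time: 13.45
tcp_pos: [652.0, -16.8, 91.6]
ee_rot: [0.496, 0.868, 0.0, 0.001]
force: [0.0, -0.3, -0.1]
gripper_width: 0.288
finger_force: 0.0
```

Call:
{"method": "servo_tool", "body": {"plan": "0 0 0 0 1; 0 0 0 0 1; 0 0 0 0 1"}}

```text
time: 13.75
tcp_pos: [653.0, -16.5, 92.3]
ee_rot: [0.496, 0.868, 0.001, 0.002]
force: [3.8, 1.9, 3.6]
gripper_width: 0.146
finger_force: 10.0
```

```bash
python3 h.py "rad(1);arc(1,[8,20,32,44,56])"
```

```text
t 13.75 p [653.  -16.5  92.3] phi 120.5 F [3.8 1.9 3.6] w 0.146 ff 10.0 j7 0.46
Ft 0.3 Fr 4.2
ang 21.7 r 39.1
8 -0.0050 -0.0023 0.0001
20 -0.0123 -0.0053 0.0003
32 -0.0188 -0.0099 0.0004
44 -0.0243 -0.0157 0.0006
56 -0.0284 -0.0225 0.0008
```

```bash
sed -i 's/^F=np.load.*/F=dict(np.load("fit.npz"));F["ax"]=F["ax"]+[1.2,1.5]/' h.py; python3 h.py "arc(1,[8,20,32,44,56])"
```

```text
t 13.75 p [653.  -16.5  92.3] phi 120.5 F [3.8 1.9 3.6] w 0.146 ff 10.0 j7 0.46
ang 20.2 r 37.4
8 -0.0052 -0.0008 0.0001
20 -0.0125 -0.0040 0.0003
32 -0.0189 -0.0087 0.0004
44 -0.0242 -0.0147 0.0006
56 -0.0281 -0.0216 0.0008
```

Call:
{"method": "servo_tool", "body": {"plan": "-0.0052 -0.0008 0 0 1; -0.0125 -0.0040 0.0002 0 1; -0.0189 -0.0087 0.0003 0 1; -0.0242 -0.0147 0.0005 0 1; -0.0281 -0.0216 0.0007 0 1"}}

```text
time: 14.25
tcp_pos: [647.6, -51.5, 91.1]
ee_rot: [0.496, 0.868, 0.001, 0.0]
force: [-1.6, 3.2, 7.8]
gripper_width: 0.146
finger_force: 10.0
```

```bash
python3 h.py "rad(1);arc(1,[12,24,36,48,60])"
```

```text
t 14.25 p [647.6 -51.5  91.1] phi 120.5 F [-1.6  3.2  7.8] w 0.146 ff 10.0 j7 0.52
Ft 1.6 Fr -3.2
ang -36.7 r 37.0
12 -0.0032 -0.0072 0.0002
24 -0.0039 -0.0151 0.0003
36 -0.0029 -0.0230 0.0005
48 -0.0003 -0.0305 0.0007
60 0.0039 -0.0373 0.0008
```

Call:
{"method": "servo_tool", "body": {"plan": "-0.0022 -0.0072 0 0 1; -0.0029 -0.0151 0 0 1; -0.0019 -0.0230 0 0 1; 0.0006 -0.0303 0.0001 0 1; 0.0045 -0.0368 0.0003 0 1"}}

```text
time: 14.75
tcp_pos: [613.5, -66.5, 90.3]
ee_rot: [0.496, 0.868, 0.001, 0.001]
force: [2.6, 3.8, 4.3]
gripper_width: 0.15
finger_force: 10.0
```

```bash
python3 h.py "rad(1);arc(1,[6,12,18,24,30])"
```

```text
t 14.75 p [613.5 -66.5  90.3] phi 120.5 F [2.6 3.8 4.3] w 0.15 ff 10.0 j7 0.54
Ft 2.1 Fr -4.1
ang -96.7 r 37.3
6 0.0020 -0.0035 0.0001
12 0.0049 -0.0062 0.0002
18 0.0080 -0.0087 0.0003
24 0.0114 -0.0108 0.0003
30 0.0150 -0.0125 0.0004
```

Swept 117°; go about 24° more.

Call:
{"method": "servo_tool", "body": {"plan": "0.0024 -0.0030 0 0 1; 0.0053 -0.0055 0 0 1; 0.0084 -0.0078 0.0001 0 1; 0.0116 -0.0096 0.0002 0 1", "grip_force": 9}}

```text
time: 15.15
tcp_pos: [599.4, -62.3, 90.0]
ee_rot: [0.497, 0.868, 0.0, 0.001]
force: [2.7, 0.4, 6.5]
gripper_width: 0.151
finger_force: 9.0
```

```bash
python3 h.py "rad(1);arc(1,[3,6,9,12,15])"
```

```text
t 15.15 p [599.4 -62.3  90. ] phi 120.5 F [2.7 0.4 6.5] w 0.151 ff 9.0 j7 0.53
Ft 2.1 Fr -1.7
ang -119.4 r 37.7
3 0.0016 -0.0012 0.0000
6 0.0034 -0.0020 0.0001
9 0.0052 -0.0028 0.0001
12 0.0071 -0.0035 0.0002
15 0.0090 -0.0041 0.0002
```

Call:
{"method": "servo_tool", "body": {"plan": "0.0016 -0.0010 0 0 1; 0.0034 -0.0018 0 0 1; 0.0052 -0.0025 0 0 1; 0.0071 -0.0031 0 0 1"}}

```text
time: 15.55
tcp_pos: [593.0, -58.1, 89.9]
ee_rot: [0.497, 0.868, -0.0, 0.001]
force: [3.1, 0.3, 5.3]
gripper_width: 0.147
finger_force: 9.0
```

```bash
python3 h.py "rad(1);arc(1,[3,6,9,12,15])"
```

```text
t 15.55 p [593.  -58.1  89.9] phi 120.4 F [3.1 0.3 5.3] w 0.147 ff 9.0 j7 0.52
Ft 2.2 Fr -2.2
ang -130.9 r 38.0
3 0.0019 -0.0006 0.0000
6 0.0038 -0.0011 0.0001
9 0.0058 -0.0015 0.0001
12 0.0077 -0.0018 0.0002
15 0.0097 -0.0020 0.0002
```

Swept 151°; continue.

Call:
{"method": "servo_tool", "body": {"plan": "0.0019 -0.0003 0 0 1; 0.0038 -0.0008 0 0 1; 0.0058 -0.0011 0 0 1; 0.0077 -0.0013 0 0 1"}}

```text
time: 15.95
tcp_pos: [587.7, -52.8, 89.8]
ee_rot: [0.497, 0.868, -0.0, 0.001]
force: [1.3, -0.4, 6.8]
gripper_width: 0.151
finger_force: 9.0
```

```bash
python3 h.py "rad(1);arc(1,[3,6,9,12,15])"
```

```text
t 15.95 p [587.7 -52.8  89.8] phi 120.4 F [ 1.3 -0.4  6.8] w 0.151 ff 9.0 j7 0.51
Ft 1.2 Fr -0.8
ang -142.2 r 38.2
3 0.0020 -0.0000 0.0000
6 0.0040 -0.0001 0.0001
9 0.0060 -0.0001 0.0001
12 0.0080 -0.0000 0.0002
15 0.0099 0.0002 0.0002
```

Call:
{"method": "servo_tool", "body": {"plan": "0.0020 0 -0.0002 0 1; 0.0040 0 -0.0003 0 1; 0.0060 0 -0.0003 0 1; 0.0080 0.0002 -0.0003 0 1"}}

```text
time: 16.35
tcp_pos: [582.9, -45.5, 89.6]
ee_rot: [0.497, 0.868, -0.001, 0.0]
force: [1.1, -1.7, 6.0]
gripper_width: 0.146
finger_force: 9.0
```

```bash
python3 h.py "rad(1);arc(1,[3,6,9,12,15])"
```

```text
t 16.35 p [582.9 -45.5  89.6] phi 120.4 F [ 1.1 -1.7  6. ] w 0.146 ff 9.0 j7 0.5
Ft 2.0 Fr -0.3
ang -155.3 r 38.5
3 0.0019 0.0007 0.0000
6 0.0039 0.0011 0.0001
9 0.0058 0.0015 0.0001
12 0.0077 0.0021 0.0002
15 0.0096 0.0027 0.0002
```

Swept 175.5°; keep creeping.

Call:
{"method": "servo_tool", "body": {"plan": "0.0019 0.0005 -0.0002 0 1; 0.0039 0.0009 -0.0003 0 1; 0.0058 0.0014 -0.0003 0 1; 0.0077 0.0020 -0.0003 0 1"}}

```text
time: 16.75
tcp_pos: [581.6, -42.7, 89.8]
ee_rot: [0.498, 0.867, -0.002, 0.002]
force: [3.5, -12.2, 2.1]
gripper_width: 0.145
finger_force: 9.0
```

```bash
python3 h.py "rad(1);arc(1,[3,6,9,12,15])"
```

```text
t 16.75 p [581.6 -42.7  89.8] phi 120.2 F [  3.5 -12.2   2.1] w 0.145 ff 9.0 j7 0.49
Ft 12.7 Fr 0.9
ang -159.9 r 38.6
3 0.0018 0.0010 0.0000
6 0.0038 0.0015 0.0001
9 0.0057 0.0021 0.0001
12 0.0075 0.0028 0.0002
15 0.0094 0.0036 0.0002
```

Call:
{"method": "servo_tool", "body": {"plan": "-0.003 0 0 0 1; -0.003 0 0 0 0.75; -0.003 0 0 0 0.7; -0.003 0 -0.005 0 0.7; -0.003 0 -0.045 0 0.7"}}

```text
time: 17.25
tcp_pos: [578.1, -38.1, 130.5]
ee_rot: [0.496, 0.868, -0.002, -0.005]
force: [0.4, 0.0, -0.3]
gripper_width: 0.296
finger_force: 0.0
```

Call:
{"method": "servo_tool", "body": {"plan": "0 0 -0.03 0 0.6; 0 0 -0.03 0 0.5; 0 0 -0.03 0 0.5"}}

```text
time: 17.55
tcp_pos: [582.9, -38.5, 165.6]
ee_rot: [0.496, 0.868, 0.0, 0.0]
force: [-0.2, -0.0, -1.2]
gripper_width: 0.484
finger_force: 0.0
```

```bash
python3 h.py "to(443.5,76,145,120)"
```

```text
t 17.55 p [582.9 -38.5 165.6] phi 120.5 F [-0.2 -0.  -1.2] w 0.484 ff 0.0 j7 0.51
tool shift mm 169.4 -61.9 20.6 turn 0.5
```

Call:
{"method": "servo_tool", "body": {"plan": "0.042 -0.0155 0 0 0.5; 0.085 -0.031 0 0 0.5; 0.127 -0.0465 0 0 0.5; 0.1695 -0.062 0 0 0.5; 0.1695 -0.062 0.01 0 0.5"}}

```text
time: 18.05
tcp_pos: [437.9, 79.4, 154.0]
ee_rot: [0.493, 0.87, -0.001, -0.002]
force: [0.5, -0.0, 0.1]
gripper_width: 0.498
finger_force: 0.0
```

Call:
{"method": "servo_tool", "body": {"plan": "0 0 0.005 0 0.5; 0 0 0.01 0 0.5; 0 0 0.01 0 0.5"}}

```text
time: 18.35
tcp_pos: [443.5, 74.5, 143.8]
ee_rot: [0.497, 0.868, -0.001, -0.001]
force: [-0.1, -0.2, 0.2]
gripper_width: 0.5
finger_force: 0.0
```

```bash
python3 h.py "to(443.5,76,91,120)
import cv2
for n,(r0,r1,c0,c1) in dict(scene=(138,248,215,325)).items():
    f=grab_frame(n)['frame'][r0:r1,c0:c1,::-1];cv2.imwrite('pics/d_'+n+'.png',cv2.resize(f,None,fx=5.4,fy=5.4,interpolation=cv2.INTER_CUBIC))"
```

```text
t 18.35 p [443.5  74.5 143.8] phi 120.4 F [-0.1 -0.2  0.2] w 0.5 ff 0.0 j7 0.24
tool shift mm 1.3 0.8 52.8 turn 0.4
```

View pics/d_scene.png

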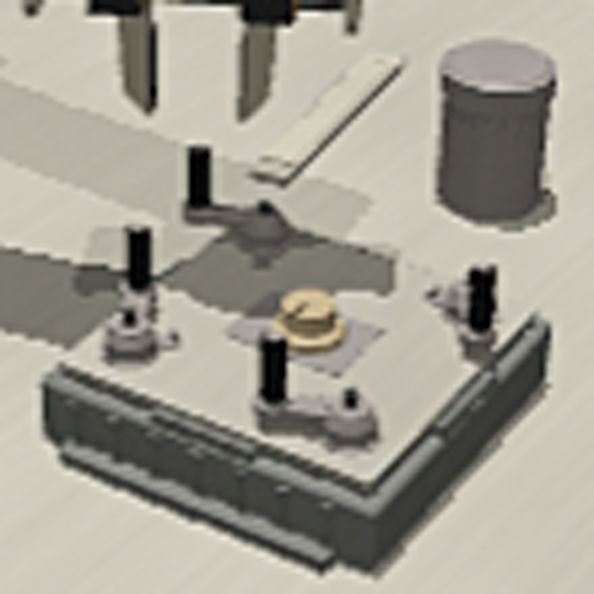

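B's handle now points towards C, with its grip top at (272,340). The jaws are centred over D, whose grip top is at (198,150).

Call:
{"method": "servo_tool", "body": {"plan": "0.001 0.0005 0.03 0 0.5; 0.001 0.0005 0.048 0 0.5; 0.001 0.0005 0.053 0 0.6; 0.001 0.0005 0.053 0 0.9; 0.001 0.0005 0.053 0 1", "grip_force": 10}}

```text
time: 18.9
tcp_pos: [444.1, 76.5, 92.5]
ee_rot: [0.497, 0.868, 0.0, 0.0]
force: [0.5, 0.3, 0.6]
gripper_width: 0.288
finger_force: 0.0
```

Call:
{"method": "servo_tool", "body": {"plan": "0 0 0 0 1; 0 0 0 0 1; 0 0 0 0 1"}}

```text
time: 19.2
tcp_pos: [443.2, 76.2, 92.6]
ee_rot: [0.497, 0.868, -0.0, 0.0]
force: [-3.8, -2.0, 5.6]
gripper_width: 0.151
finger_force: 10.0
```

```bash
python3 h.py "rad(3);arc(3,[8,20,32,44,56])"
```

```text
t 19.2 p [443.2  76.2  92.6] phi 120.5 F [-3.8 -2.   5.6] w 0.151 ff 10.0 j7 0.21
Ft 0.4 Fr 4.3
ang -157.6 r 38.7
8 0.0051 0.0018 0.0001
20 0.0124 0.0048 0.0003
32 0.0190 0.0092 0.0004
44 0.0246 0.0150 0.0006
56 0.0288 0.0217 0.0008
```

Call:
{"method": "servo_tool", "body": {"plan": "0.0051 0.0014 0 0 1; 0.0124 0.0044 0.0002 0 1; 0.0190 0.0089 0.0003 0 1; 0.0246 0.0148 0.0004 0 1; 0.0286 0.0217 0.0006 0 1"}}

```text
time: 19.7
tcp_pos: [447.8, 112.6, 91.7]
ee_rot: [0.496, 0.868, 0.0, 0.0]
force: [-0.4, -3.2, 4.1]
gripper_width: 0.146
finger_force: 10.0
```

```bash
python3 h.py "rad(3);arc(3,[12,24,36,48,60])"
```

```text
t 19.7 p [447.8 112.6  91.7] phi 120.5 F [-0.4 -3.2  4.1] w 0.146 ff 10.0 j7 0.13
Ft 2.9 Fr -1.4
ang 145.3 r 37.9
12 0.0026 0.0075 0.0002
24 0.0036 0.0154 0.0003
36 0.0029 0.0233 0.0005
48 0.0005 0.0309 0.0007
60 -0.0034 0.0378 0.0008
```

Call:
{"method": "servo_tool", "body": {"plan": "0.0022 0.0075 0 0 1; 0.0031 0.0154 0.0001 0 1; 0.0024 0.0232 0.0002 0 1; 0 0.0307 0.0004 0 1; -0.0038 0.0375 0.0006 0 1"}}

```text
time: 20.2
tcp_pos: [482.4, 128.2, 90.8]
ee_rot: [0.496, 0.868, -0.0, -0.0]
force: [-3.7, -3.2, 7.0]
gripper_width: 0.148
finger_force: 10.0
```

```bash
python3 h.py "rad(3);arc(3,[6,12,18,24,30])"
```

```text
t 20.2 p [482.4 128.2  90.8] phi 120.5 F [-3.7 -3.2  7. ] w 0.148 ff 10.0 j7 0.12
Ft 3.4 Fr -3.5
ang 84.8 r 37.3
6 -0.0019 0.0035 0.0001
12 -0.0047 0.0063 0.0002
18 -0.0078 0.0089 0.0003
24 -0.0111 0.0110 0.0003
30 -0.0147 0.0129 0.0004
```

Call:
{"method": "servo_tool", "body": {"plan": "-0.0023 0.0030 0 0 1; -0.0052 0.0056 0 0 1; -0.0082 0.0079 0.0001 0 1; -0.0114 0.0098 0.0002 0 1", "grip_force": 9}}

```text
time: 20.6
tcp_pos: [496.5, 123.8, 90.6]
ee_rot: [0.496, 0.868, 0.0, -0.0]
force: [-2.7, -0.0, 5.7]
gripper_width: 0.144
finger_force: 9.0
```

```bash
python3 h.py "rad(3);arc(3,[3,6,9,12,15])"
```

```text
t 20.6 p [496.5 123.8  90.6] phi 120.5 F [-2.7 -0.   5.7] w 0.144 ff 9.0 j7 0.14
Ft 2.4 Fr -1.3
ang 61.8 r 37.1
3 -0.0013 0.0017 0.0000
6 -0.0031 0.0026 0.0001
9 -0.0049 0.0034 0.0001
12 -0.0067 0.0041 0.0002
15 -0.0086 0.0047 0.0002
```

Call:
{"method": "servo_tool", "body": {"plan": "-0.0014 0.0011 0 0 1; -0.0032 0.0020 0 0 1; -0.0050 0.0027 0 0 1; -0.0068 0.0033 0 0 1"}}

```text
time: 21.0
tcp_pos: [502.6, 119.7, 90.5]
ee_rot: [0.496, 0.868, 0.0, -0.0]
force: [-2.1, -0.2, 4.6]
gripper_width: 0.146
finger_force: 9.0
```

```bash
python3 h.py "rad(3);arc(3,[3,6,9,12,15],R=37.5)"
```

```text
t 21.0 p [502.6 119.7  90.5] phi 120.5 F [-2.1 -0.2  4.6] w 0.146 ff 9.0 j7 0.15
Ft 1.5 Fr -1.5
ang 50.5 r 37.1
3 -0.0017 0.0010 0.0000
6 -0.0036 0.0015 0.0001
9 -0.0055 0.0019 0.0001
12 -0.0075 0.0023 0.0002
15 -0.0094 0.0025 0.0002
```

Call:
{"method": "servo_tool", "body": {"plan": "-0.0018 0.0005 0 0 1; -0.0037 0.0010 0 0 1; -0.0056 0.0014 0 0 1; -0.0075 0.0017 0 0 1"}}

```text
time: 21.4
tcp_pos: [507.6, 114.5, 90.5]
ee_rot: [0.496, 0.868, 0.001, -0.0]
force: [-4.0, 6.8, 3.0]
gripper_width: 0.146
finger_force: 9.0
```

```bash
python3 h.py "rad(3);arc(3,[3,6,9,12,15],R=37.5)"
```

```text
t 21.4 p [507.6 114.5  90.5] phi 120.5 F [-4.   6.8  3. ] w 0.146 ff 9.0 j7 0.17
Ft 7.8 Fr 1.2
ang 39.3 r 37.0
3 -0.0019 0.0007 0.0000
6 -0.0038 0.0009 0.0001
9 -0.0058 0.0009 0.0001
12 -0.0078 0.0009 0.0002
15 -0.0097 0.0007 0.0002
```

Call:
{"method": "servo_tool", "body": {"plan": "-0.0008 0 0 0 1; -0.0008 0 0 0 1"}}

```text
time: 21.6
tcp_pos: [507.6, 114.6, 90.5]
ee_rot: [0.496, 0.868, 0.001, -0.001]
force: [-2.4, 4.8, 3.0]
gripper_width: 0.15
finger_force: 9.0
```

```bash
python3 h.py "rad(3);arc(3,[3])"
```

```text
t 21.6 p [507.6 114.6  90.5] phi 120.6 F [-2.4  4.8  3. ] w 0.15 ff 9.0 j7 0.17
Ft 5.2 Fr 1.2
ang 39.4 r 37.0
3 -0.0018 0.0012 0.0000
```

Call:
{"method": "servo_tool", "body": {"plan": "-0.001 0 0 0 1; -0.002 0 0 0 1; -0.002 0 0 0 1", "grip_force": 12}}

```text
time: 21.9
tcp_pos: [507.8, 114.3, 90.5]
ee_rot: [0.495, 0.869, 0.001, -0.001]
force: [-4.3, 8.1, 4.5]
gripper_width: 0.146
finger_force: 12.0
```

```bash
python3 h.py "rad(3);arc(3,[3])"
```

```text
t 21.9 p [507.8 114.3  90.5] phi 120.6 F [-4.3  8.1  4.5] w 0.146 ff 12.0 j7 0.17
Ft 9.0 Fr 1.7
ang 38.9 r 37.0
3 -0.0018 0.0012 0.0000
```

Call:
{"method": "servo_tool", "body": {"plan": "0.002 0 0 0 1; 0.002 0 0 0 0.75; 0.002 0 0 0 0.7; 0.002 0 -0.005 0 0.7; 0.002 0 -0.045 0 0.7"}}

```text
time: 22.4
tcp_pos: [504.5, 111.0, 132.1]
ee_rot: [0.497, 0.868, -0.003, -0.003]
force: [-0.7, 0.0, -0.0]
gripper_width: 0.297
finger_force: 0.0
```

Call:
{"method": "servo_tool", "body": {"plan": "0 0 -0.04 0 0.6; 0 0 -0.08 0 0.5; 0 0 -0.11 0 0.5; 0 0 -0.12 0 0.5; 0 0 -0.12 0 0.5"}}

```text
time: 22.9
tcp_pos: [509.0, 112.4, 257.2]
ee_rot: [0.497, 0.868, 0.001, 0.001]
force: [0.6, 0.2, -0.5]
gripper_width: 0.504
finger_force: 0.0
```

```bash
python3 h.py "
import cv2
for n,(r0,r1,c0,c1) in dict(scene=(138,248,215,325)).items():
    f=grab_frame(n)['frame'][r0:r1,c0:c1,::-1];cv2.imwrite('pics/e_'+n+'.png',cv2.resize(f,None,fx=5.4,fy=5.4,interpolation=cv2.INTER_CUBIC))"
```

```text
t 22.9 p [509.  112.4 257.2] phi 120.4 F [ 0.6  0.2 -0.5] w 0.504 ff 0.0 j7 0.22
```

View pics/e_scene.png

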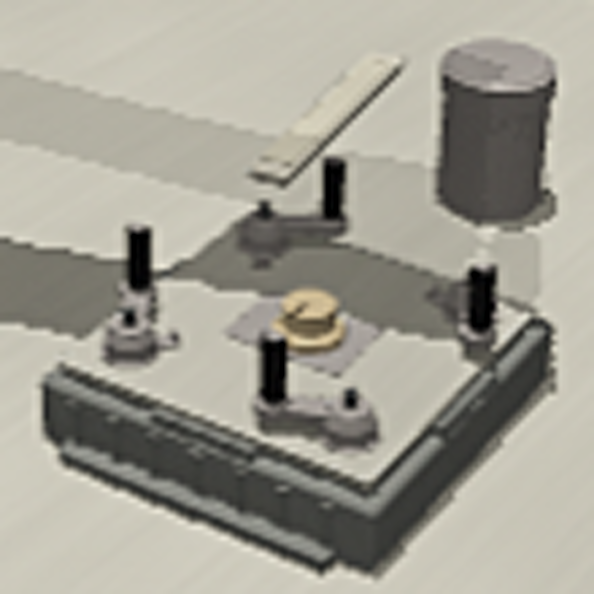

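All four handles are swung round and released, with grip tops at (335,160), (482,268), (272,338) and (138,230). The plate looks level and the knob, strip holder and canister are where they were.

```bash
python3 -c "
from plant import *
print(hand_in())"
```

```text
the job is handed in; nothing more can be done
None
```

I tightened all four nuts to their stops in cross order, released the handles and handed the job in at about 23 s; the hand-in gave no verdict, but each stop came up firm (about 9 to 13 N against the 14 N limit) and nothing in the last picture had moved.

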